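# Hook the blue dish tray out from under the bench shelf

## Robot

A 6-joint arm with a two-finger parallel gripper is mounted at the origin on a cart in front of the work surface, level with it; the furniture and walls round the work are solid. World frame = base frame: x ahead of the robot, y to its left, z up, the work surface at z = 0. Lengths are in mm, angles in rad, forces in N, time in s.
With the tool pointing down it reaches from about 350 to 875 mm from the base axis. Payload 4.2 kg.
Tool frame: the origin (TCP) lies at the very end of the fingers, on their centre line; the grasp point (between the pads) lies 19 mm behind it (arm.grasp_offset is the distance from the TCP to the grasp point, in mm); z points along the fingers, y is the direction in which the jaws open and shut (so a half turn about z gives the same grasp; the last joint's range is limited). The gripper opens to 85 mm and grips with 20 to 120 N. Pads are 22 mm wide; open, the fingers measure 114 mm over their backs; the gripper's body (76 mm by 85 mm) begins 54 mm behind the grasp point. The pads swing forward as they close: fully open they stand 13 mm farther back than shut.
Start: joints at [-0.977, 0.385, 0.008, 0, -1.194, -0.259], TCP at [205.377, -590.271, 231.312] pointing down, gripper open.
Joint ranges: [-3.14, 3.14], [-1.21, 2.06], [-1.07, 1.41], [-3.16, 2.05], [-2.99, -0.16], [-3.1, 3.1]. Speed limits (rad/s): [2.79, 2.79, 3.14, 3.14, 3.14, 3.14].

## Interface

Orientations are given as a unit quaternion [x, y, z, w].
In Python, from bench import arm gives the robot as it stands.
- The arm moves only by the tool arm_command, never from a script. Its argument "commands" is one flat list of numbers, 4 for each row, row after row: the shift along the tool's x, y, z in m, then the turn about the tool's z in degrees. In form: [tx, ty, tz, roll, tx, ty, tz, roll, ...]. A call has exactly 5 rows; each row shifts and turns the pose as measured when the row begins, along the tool's axes as they then stand; what a row does not reach is not made up. A row lasts 1/10 s, in which the tool goes at most 50 mm and 8.59 degrees, less where a joint would pass 70% of its speed; a pose out of reach is approached as far as the arm can. A call with a gripper value outside its range is refused whole. "jaw" is the opening, from 0 (shut) to 1 (fully open), set as the call begins (left out, the last holds). The fingers move at their own pace and stop on an object; the grip force is fixed at half the most. Time passes only in rows, so rows that do not move let the fingers close, or fill a call up. It gives the time, the measured TCP pose, the force and the opening at its end, in the units of the state.
- arm.read_state(): the state, without advancing time (a new reading comes with each control period).
- arm.get_image(name): name is "side" or "top"; returns the picture (420x560x3 uint8, red, green, blue); there is no depth.
- arm.camera_info(name): a dict with "camera_matrix" (3x3 intrinsics, pixels), "world_from_camera" (4x4, takes a point from camera to world coordinates). Camera axes: x right, y down, z forward; pixel columns grow to the right and rows downward; lengths in mm; the calibration is good to about 2 mm. A picture is of the moment at which its call begins. camera_info takes no time and is no camera call.
- arm.job_done(): hands the job in, once; it reports no verdict.
Trained networks look in the newest picture that a camera, given by its name, has taken for a name from the list of things; names that differ only in an ending like _2 or _b are one class to them, and where a whole thing is asked for, a point or a joint stands for the part that bears it (a point fixed in the world has none). Each returns a list of dicts, best first, with "confidence" (0 to 1); they miss things now and then, are a little off and sometimes report something else, mostly with a low value. They report only what shows in the picture. A call takes as long as a camera call. They do not tell look-alikes from the thing itself.
- arm.regions_of(camera, target): "mask" (420x560 bool, what is visible of it).
- arm.place_of(camera, target): "centre" ([x, y, z] in mm, in the coordinates of the camera as it stood for that picture, good to about 4 mm: a listed point, or the origin of a listed thing).
The state is a dict: "clock": time; "joints": joint angles; "joint_vel": joint speeds; "joint_efforts": joint torques, N m; "position": TCP position; "ee_rot": TCP orientation; "contact_force": force on the tool from outside, world axes, zero at the start; "wrist_torque": the same for the moment, N m; "gripper_width": finger opening in mm.
Only numpy, scipy, OpenCV 4.12 (cv2) and the standard library are available. Lean on these libraries where they do the work, as an engineer would, in place of code of your own. Each camera call takes 0.05 s, during which the arm holds its last target.

## Task

The blue dish tray is pushed in under the low white bench shelf, too far for the fingers. Take the hook by its black handle, reach the hook in under the shelf, drop it into the blue tray's steel pull loop and draw the tray straight towards you until the whole loop stands clear in front of the shelf edge, but leave most of the tray under the shelf. Then lift the hook out and stand it back on the free worktop, upright and clear of the tray; do not touch the tray with the gripper and leave the orange tray where it is, and do not bump the shelf hard.

Things in the scene. Friction and masses are not known exactly. Their poses are not given: they have to be found in the camera images.
- hook_grip (a point): centre (half-way up) of the black block handle (80 long x 24 wide x 46 high, yellow band) of the loose 140 g hook, which stands by itself on the worktop. x points along the tool to the hook, z up. An 8 thick steel rod runs forward from the handle, its axis 15 above this point; 110 ahead of this point it bends straight down to a tip 19 below this point.
- blue_tray: loose blue tray with a dish in it, 250 g. Origin: on the worktop below its loop's centre; x points into the shelf. The level steel loop, bar 6 thick, lies at height 32; its opening reaches 16 to the near side of the origin, 22 to the far side (tray front wall, 44 high) and 22 left and right; its near outer edge is 22 before the origin. Tray 100 wide, from 22 to 96 behind the origin.
- orange_tray: the same tray in orange, in the other bay of the shelf; to be left alone. Origin and axes as for the blue tray. Which bay holds which tray varies.
- riser: fixed white bench shelf, 130 deep x 268 wide, underside of its top at height 104, top at 116, tip box and timer on it. Origin: on the worktop below the middle of the top's front edge; x points into the shelf, y left along the edge. Two bays, each 113 wide, open in front, between 10 thick panels. Loop centres start 25 to 38 behind the edge; trays slide out along -x.
Not all that is in view belongs to the job. Of the things that look like the part that bears hook_grip, take the one that is nearest to the robot's base at the start.

How it is judged:
By the outcome, as a careful person would: the job done as asked, in the order asked, and still so for the second after the job is handed in, with the robot touching nothing.
It also fails if it takes over 54 s, if anything falls off the work surface, if the arm or the gripper's body presses on something with over 40 N, if the wrist force passes 120 N, or if a joint passes its speed limit or range.

## Working session

There is one attempt and no reset: what is moved stays moved. The work goes in short steps, Python scripts to look and compute and a tool call to move; the robot and the scene stay as the last step left them, time stands still between calls to the robot, and variables do not carry over. Pictures are saved under pics/ and viewed, and the job is handed in when it is done.

Besides the shell and the picture viewer there is one more tool, called in YAML: its name, and indented under it one key for each argument. arm_command: Moves the arm, as the interface text tells. Its arguments: {"type":"object","properties":{"commands":{"type":"array"},"jaw":{"type":"number"}},"required":["commands"]}

```bash
ls; mkdir -p pics
cat > h.py <<'E'
from bench import arm
import numpy as np, cv2
def snap(cam,name):
    im=arm.get_image(cam); cv2.imwrite(f'pics/{name}.png',im[:,:,::-1]); return im
def w(cam,p):
    M=np.array(arm.camera_info(cam)['world_from_camera']); return (M@np.r_[p,1])[:3]
def ray(cam,u,v,z):
    i=arm.camera_info(cam);K=np.array(i['camera_matrix']);M=np.array(i['world_from_camera'])
    d=M[:3,:3]@np.linalg.inv(K)@np.array([u,v,1.]);o=M[:3,3];return o+d*(z-o[2])/d[2]
def proj(cam,P):
    i=arm.camera_info(cam);K=np.array(i['camera_matrix']);M=np.linalg.inv(np.array(i['world_from_camera']))
    q=K@(M@np.r_[P,1])[:3];return q[:2]/q[2]
E
python3 - <<'E'
from h import *
for c in('side','top'):
    snap(c,c+'0')
    print(c,np.round(arm.camera_info(c)['world_from_camera'],2).tolist())
    for t in('hook_grip','blue_tray','orange_tray','riser'):
        for r in arm.place_of(c,t): print(t,r['confidence'],np.round(w(c,r['centre'])))
s=arm.read_state();print(s)
E
```

```text
pics
side [[0.28, -0.42, 0.86, -953.02], [-0.96, -0.1, 0.26, -709.68], [-0.02, -0.9, -0.43, 784.61], [0.0, 0.0, 0.0, 1.0]]
hook_grip 0.69 [ 423. -288.   20.]
hook_grip 0.68 [ 477. -694.   26.]
blue_tray 0.51 [600. -47.  -4.]
orange_tray 0.54 [594.  80.   0.]
riser 0.81 [561.   7.   0.]
top [[0.02, -1.0, 0.06, 420.41], [-1.0, -0.02, 0.01, -275.38], [-0.01, -0.06, -1.0, 1682.19], [0.0, 0.0, 0.0, 1.0]]
hook_grip 0.6 [ 477. -696.   25.]
riser 0.63 [559.   3.  -2.]
{'clock': 0.5, 'joints': array([-9.77395971e-01,  3.84739287e-01,  7.81829727e-03, -3.85794158e-05,
       -1.19402036e+00, -2.58594258e-01]), 'joint_vel': array([ 0.00136308, -0.0010789 ,  0.00076067, -0.00026101, -0.00078172,
       -0.00070059]), 'joint_efforts': array([ 3.55342218e-04, -3.91692638e+01,  1.88442850e+01,  4.18704003e+00,
       -7.63933313e-04,  8.27355592e-06]), 'position': array([ 205.36492349, -590.22844931,  231.25056612]), 'ee_rot': array([-1.66615266e-01,  9.86021981e-01,  7.34430444e-05, -1.36309127e-05]), 'contact_force': array([ 0.72695359,  0.095458  , -0.92146537]), 'wrist_torque': array([-0.0016234 ,  0.0157613 , -0.00267696]), 'gripper_width': 85.39626174554188}
```

View pics/side0.png

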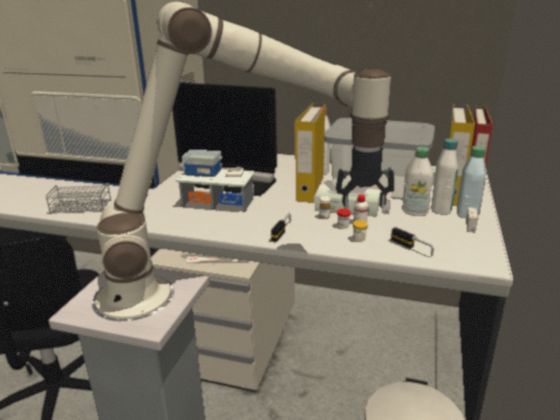

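View pics/top0.png

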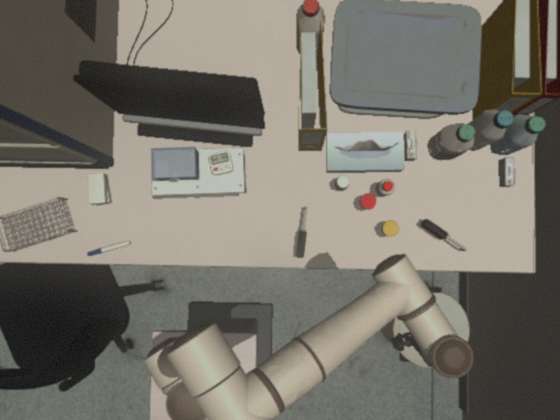

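Run:
```python
import cv2
a=cv2.imread('pics/top0.png');s=cv2.imread('pics/side0.png')
cv2.imwrite('pics/c1.png',cv2.resize(a[180:270,140:330][:, :],None,fx=4,fy=4,interpolation=cv2.INTER_CUBIC))
cv2.imwrite('pics/c2.png',cv2.resize(s[145:245,165:300],None,fx=5,fy=5,interpolation=cv2.INTER_CUBIC))
```

```text
(no output)
```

View pics/c1.png

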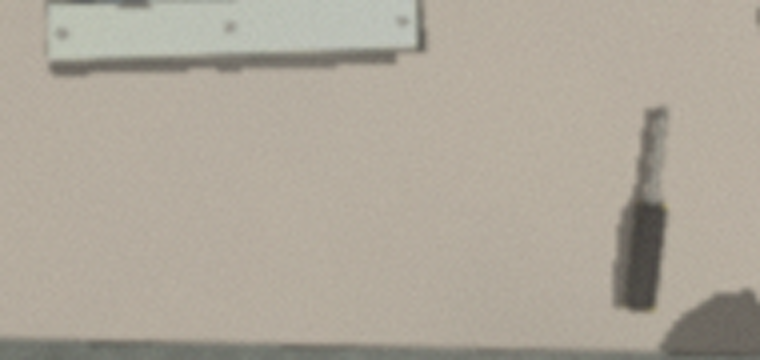

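View pics/c2.png

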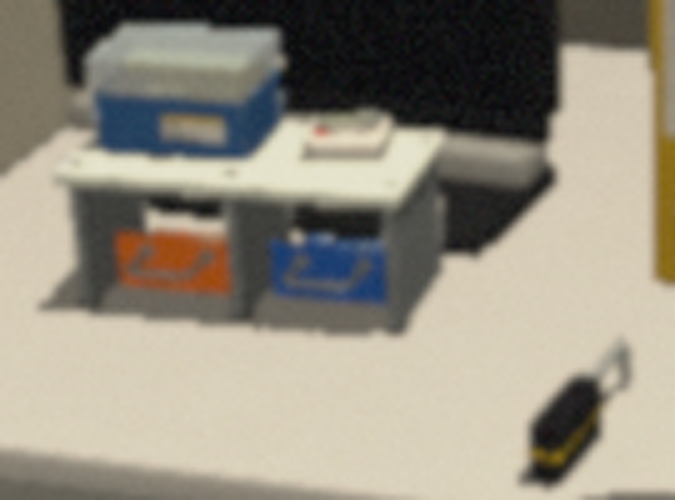

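```bash
cat > m.py <<'E'
from h import *
T=lambda x,y:(140+x/4,180+y/4)
S=lambda x,y:(165+x/5,145+y/5)
L=ray('top',*T(50,61),116);R=ray('top',*T(418,49),116);print('riser',L,R,(L+R)/2,np.linalg.norm(L-R))
d=L-R; yaw=np.arctan2(-d[0],d[1]); print('yaw',np.degrees(yaw))
Ls=ray('side',*S(62,182),116);Rs=ray('side',*S(403,203),116);print('side',Ls,Rs,np.linalg.norm(Ls-Rs))
for p in((636,203),(666,205),(656,309),(627,307)): print(ray('top',*T(*p),46))
a=ray('top',*T(651,204),46);b=ray('top',*T(641.5,308),46);print('hook c',(a+b)/2,np.linalg.norm(a-b),np.degrees(np.arctan2(*(a-b)[[1,0]])))
t=ray('top',*T(656,108),42);print('rodend',t, t-(a+b)/2)
for p in((328,290),(298,286),(360,288),(290,262),(378,266)): print('loop',ray('side',*S(*p),32))
for p in((275,298),(385,304)): print('traybottom',ray('side',*S(*p),0))
for p in((270,238),(385,240)): print('traytop',ray('side',*S(*p),44))
for p in((78,302),(400,332),(241,309)): print('panel bottoms',ray('side',*S(*p),0))
E
python3 m.py
```

```text
riser [553.95580179 138.68180129 116.        ] [ 567.80185767 -126.85800921  116.        ] [560.87882973   5.91189604 116.        ] 265.90055326615544
yaw 2.984873522799973
side [531.72918015 122.5067235  116.        ] [ 553.5997408  -134.41742371  116.        ] 257.8533281601101
[ 461.85499157 -286.4789853    46.        ]
[ 460.81246543 -308.95280953   46.        ]
[ 383.08280602 -302.93223774   46.        ]
[ 384.12145476 -281.26619476   46.        ]
hook c [ 422.46787499 -294.90871203   46.        ] 77.93426088700825 -4.132914483701735
rodend [ 533.6944399  -300.16292945   42.        ] [111.22656491  -5.25421742  -4.        ]
loop [571.78542869 -64.72178565  32.        ]
loop [573.0419205  -40.35492381  32.        ]
loop [580.87954861 -86.55776268  32.        ]
loop [612.53997453 -17.88009018  32.        ]
loop [621.69806946 -85.65870577  32.        ]
traybottom [612.95315535  -3.02335514   0.        ]
traybottom [ 6.23228455e+02 -8.90021216e+01  1.13686838e-13]
traytop [625.98564857   3.17038594  44.        ]
traytop [643.52297263 -83.92044772  44.        ]
panel bottoms [569.30811443 141.7608342    0.        ]
panel bottoms [ 579.53956923 -116.89029377    0.        ]
panel bottoms [ 5.88101919e+02  1.45436055e+01 -1.13686838e-13]
```

```bash
cat > ov.py <<'E'
from h import *
import sys
def fr(o,yaw):
    c,s=np.cos(yaw),np.sin(yaw);return lambda x,y,z:np.array([o[0]+c*x-s*y,o[1]+s*x+c*y,z])
def over(im,cam,polys,x0,y0,k,w_,h_,name):
    c=cv2.resize(im[y0:y0+h_,x0:x0+w_,::-1],None,fx=k,fy=k,interpolation=cv2.INTER_CUBIC)
    for P,col in polys:
        q=np.array([((proj(cam,p)-[x0,y0]+.5)*k) for p in P]);cv2.polylines(c,[np.int32(q*8)],False,col,1,cv2.LINE_AA,3)
    cv2.imwrite(f'pics/{name}.png',c)
def riser(F):
    P=[]
    for z in(104,116):P.append(([F(0,134,z),F(0,-134,z),F(130,-134,z),F(130,134,z),F(0,134,z)],(0,255,0)))
    for y in(134,124,5,-5,-124,-134):P.append(([F(0,y,104),F(0,y,0)],(0,255,255)))
    return P
def tray(F,d,y,col):
    t=lambda a,b,z:F(d+a,y+b,z)
    return [([t(22,22,32),t(-16,22,32),t(-16,-22,32),t(22,-22,32)],col),([t(22,28,32),t(-22,28,32),t(-22,-28,32),t(22,-28,32)],col),
     ([t(22,50,44),t(22,-50,44),t(22,-50,0),t(22,50,0),t(22,50,44)],col)]
def hook(o,yaw,dz=0):
    H=fr(o,yaw);zz=o[2]
    return [([H(-40,12,zz+z),H(40,12,zz+z),H(40,-12,zz+z),H(-40,-12,zz+z),H(-40,12,zz+z)],(255,0,255)) for z in(-23,23)]+[([H(40,0,zz+15),H(110,0,zz+15),H(110,0,zz-19)],(0,0,255))]
E
python3 - <<'E'
from ov import *
F=fr((561,6),np.radians(3))
ims={c:cv2.imread(f'pics/{c}0.png')[:,:,::-1] for c in('side','top')}
P=riser(F)+tray(F,31,-61.5,(255,255,255))+tray(F,31,61.5,(255,255,0))+hook((422.5,-295,23),np.radians(-3.5))
over(ims['side'],'side',P,170,145,6,130,100,'o1')
over(ims['top'],'top',P,140,140,4,190,130,'o2')
E
```

```text
(no output)
```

View pics/o1.png

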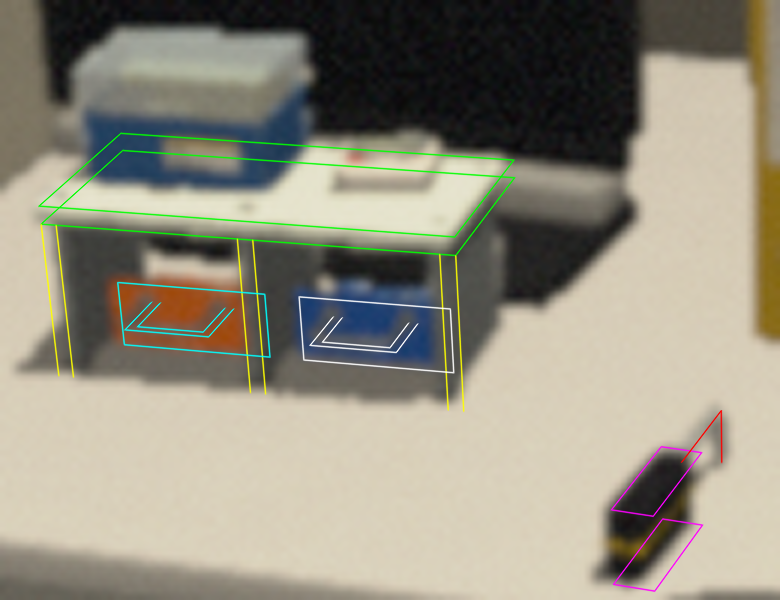

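View pics/o2.png

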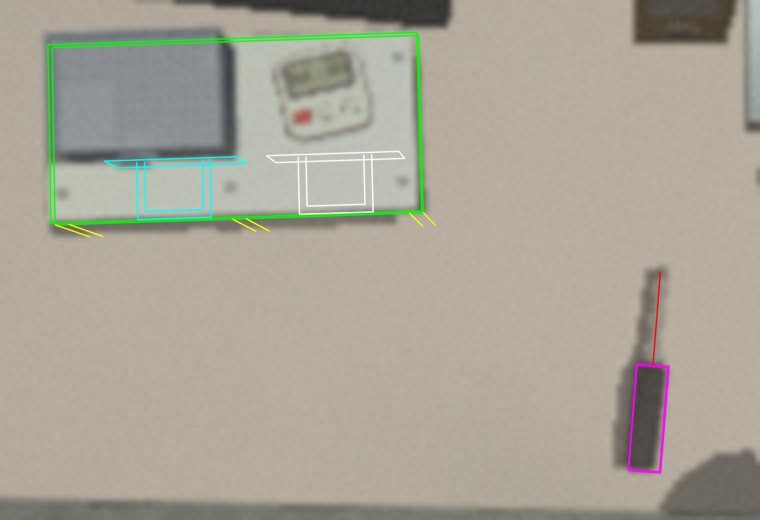

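```bash
python3 - <<'E'
from h import *
for c in('side','top'):
    print(c,arm.camera_info(c)['camera_matrix'], arm.camera_info(c).keys())
    for P in((0,0,0),(205.4,-590.3,231.3),(205.4,-590.3,300),(561,6,116)): print(P,proj(c,P))
    for t in('hook_grip','riser','blue_tray','orange_tray'):
        for r in arm.regions_of(c,t):
            m=r['mask'];ys,xs=np.nonzero(m);print(t,r['confidence'],m.sum(),xs.min(),xs.max(),ys.min(),ys.max())
E
python3 -c "
import cv2
s=cv2.imread('pics/side0.png')
cv2.imwrite('pics/c3.png',cv2.resize(s[150:260,320:450],None,fx=5,fy=5,interpolation=cv2.INTER_CUBIC))"
```

```text
side [[489.19173518   0.         277.04091398]
 [  0.         489.19173518 209.83237281]
 [  0.           0.           1.        ]] dict_keys(['camera_matrix', 'world_from_camera'])
(0, 0, 0) [133.57811296 295.38656785]
(205.4, -590.3, 231.3) [363.51643948 210.97196144]
(205.4, -590.3, 300) [365.04257051 186.5400374 ]
(561, 6, 116) [210.00982764 181.30713436]
hook_grip 0.93 462 391 434 227 255
hook_grip 0.84 263 271 291 214 240
hook_grip 0.74 2514 177 253 150 211
riser 0.61 2422 177 253 150 209
blue_tray 0.66 238 220 242 193 204
orange_tray 0.82 242 189 210 191 202
top [[546.18890173   0.         288.74477156]
 [  0.         546.18890173 211.70777074]
 [  0.           0.           1.        ]] dict_keys(['camera_matrix', 'world_from_camera'])
(0, 0, 0) [201.5383427  381.43709735]
(205.4, -590.3, 231.3) [413.54967357 329.18098883]
(205.4, -590.3, 300) [419.51389967 333.44007555]
(561, 6, 116) [198.43375149 193.70876936]
hook_grip 0.88 228 420 447 220 237
hook_grip 0.79 294 296 306 207 257
```

View pics/c3.png

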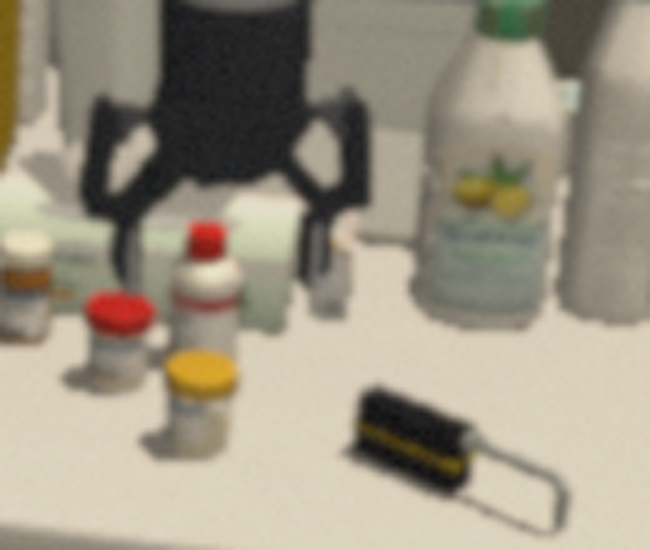

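```bash
cat > plan.py <<'E'
from h import *
from scipy.spatial.transform import Rotation as Ro
def plan(tgt,yaw,n):
    """yaw=desired world angle (deg) of hook x; tool y is at yaw+90"""
    s=arm.read_state();R=Ro.from_quat(s['ee_rot']);p=np.array(s['position'])
    ty=R.apply([0,1,0]);a=np.degrees(np.arctan2(ty[1],ty[0]));da=((yaw+90-a)+90)%180-90
    roll=-da/n; d=(np.array(tgt)-p)/n
    out=[]
    for k in range(n):
        t=R.inv().apply(d)/1000; out+=[*np.round(t,4),round(roll,2)]
        R=R*Ro.from_euler('z',roll,degrees=True)
    print('pos',np.round(p,1),'yaw',round(a-90,2),'turn',round(da,2),'F',np.round(s['contact_force'],1),'w',round(s['gripper_width'],1),'t',s['clock'],'tilt',np.round(ty[2],4))
    print('d',np.round(d*n,1))
    for k in range(n): print([float(v) for v in out[4*k:4*k+4]])
if __name__=='__main__':
    import sys;a=list(map(float,sys.argv[1:5]));plan(a[:3],a[3],int(sys.argv[5]))
E
python3 plan.py 414.5 -292.5 120 -3.5 10
```

```text
pos [ 205.4 -590.3  231.3] yaw 19.18 turn -22.68 F [ 0.3 -0.2  0.8] w 85.1 t 0.9 tilt -0.0001
d [ 209.1  297.8 -111.3]
[-0.0295, 0.0213, 0.0111, 2.27]
[-0.0287, 0.0224, 0.0111, 2.27]
[-0.0278, 0.0235, 0.0111, 2.27]
[-0.0268, 0.0246, 0.0111, 2.27]
[-0.0258, 0.0256, 0.0111, 2.27]
[-0.0248, 0.0266, 0.0111, 2.27]
[-0.0237, 0.0276, 0.0111, 2.27]
[-0.0226, 0.0285, 0.0111, 2.27]
[-0.0214, 0.0294, 0.0111, 2.27]
[-0.0203, 0.0302, 0.0111, 2.27]
```

arm_command:
  commands: [-0.0295, 0.021, 0.004, 2.3, -0.029, 0.022, 0.004, 2.3, -0.028, 0.0235, 0.004, 2.3, -0.027, 0.0245, 0.004, 2.3, -0.026, 0.0255, 0.004, 2.3]
  jaw: 1

```text
clock: 1.4
position: [312.9, -441.9, 210.4]
ee_rot: [-0.059, 0.998, -0.001, 0.0]
contact_force: [0.9, 0.2, 0.1]
gripper_width: 85.5
```

arm_command:
  commands: [-0.025, 0.0265, 0.018, 2.3, -0.024, 0.0275, 0.018, 2.3, -0.0225, 0.0285, 0.018, 2.3, -0.0215, 0.0295, 0.018, 2.3, -0.02, 0.03, 0.018, 2.3]

```text
clock: 1.9
position: [427.3, -291.5, 121.5]
ee_rot: [0.046, 0.999, -0.004, 0.005]
contact_force: [0.8, -0.6, -0.6]
gripper_width: 85.4
```

```bash
python3 plan.py 414.5 -292.5 80 -3.5 5
```

```text
pos [ 427.3 -291.5  121.5] yaw -5.22 turn 1.72 F [ 0.8 -0.6 -0.6] w 85.4 t 1.9 tilt -0.008
d [-12.8  -1.  -41.5]
[0.0026, -0.0004, 0.0083, -0.34]
[0.0026, -0.0004, 0.0083, -0.34]
[0.0026, -0.0003, 0.0083, -0.34]
[0.0026, -0.0003, 0.0083, -0.34]
[0.0026, -0.0003, 0.0083, -0.34]
```

arm_command:
  commands: [0.003, 0, 0.008, -0.3, 0.003, 0, 0.008, -0.3, 0.003, 0, 0.008, -0.3, 0.003, 0, 0.008, -0.3, 0, 0, 0, 0]

```text
clock: 2.4
position: [415.5, -288.8, 86.2]
ee_rot: [0.032, 0.999, -0.004, 0.004]
contact_force: [-0.6, 0.4, -0.1]
gripper_width: 85.3
```

```bash
python3 plan.py 414.5 -292.5 10 -3.5 5
python3 - <<'E'
from ov import *
P=hook((422.5,-293,23),np.radians(-3.5))
p=arm.read_state()['position']
over(snap('side','s1'),'side',P+[([p,p-[0,0,-40]],(255,255,0))],230,160,6,130,100,'o3')
over(snap('top','t1'),'top',P,240,160,5,120,110,'o4')
E
```

```text
pos [ 415.5 -288.8   86.2] yaw -3.71 turn 0.21 F [-0.6  0.4 -0.1] w 85.3 t 2.4 tilt -0.0076
d [ -1.   -3.7 -76.2]
[0.0003, -0.0006, 0.0152, -0.04]
[0.0003, -0.0006, 0.0152, -0.04]
[0.0003, -0.0006, 0.0152, -0.04]
[0.0003, -0.0006, 0.0152, -0.04]
[0.0003, -0.0006, 0.0152, -0.04]
```

View pics/o3.png

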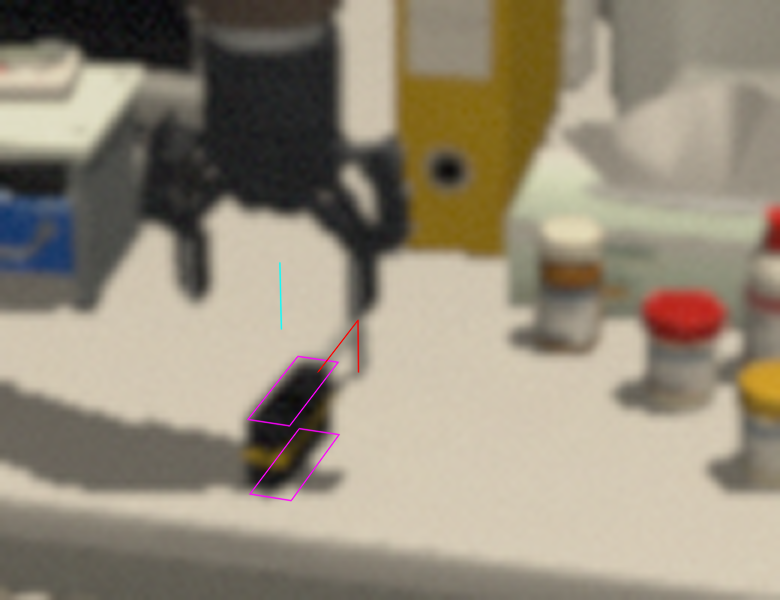

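View pics/o4.png

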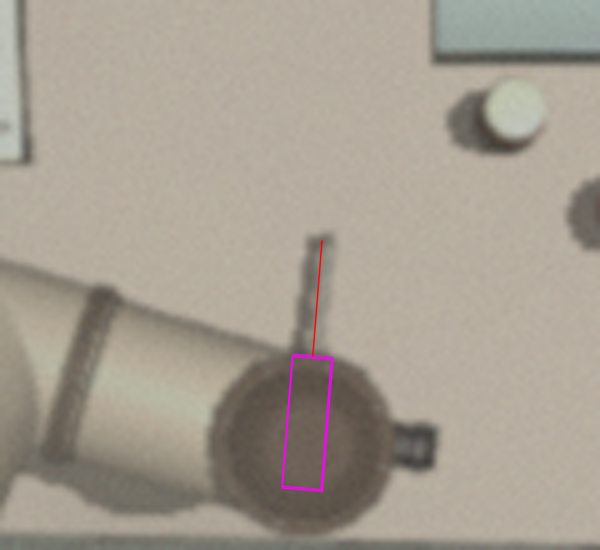

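arm_command:
  commands: [0, -0.001, 0.016, 0, 0, -0.001, 0.016, 0, 0, -0.001, 0.016, 0, 0, 0, 0.014, 0, 0, 0, 0.009, 0]

```text
clock: 3.0
position: [421.5, -297.1, 19.1]
ee_rot: [0.034, 0.999, -0.007, 0.012]
contact_force: [-0.2, 0.6, 0.3]
gripper_width: 85.7
```

```bash
python3 plan.py 414.5 -292.5 10 -3.5 5
```

```text
pos [ 421.5 -297.1   19.1] yaw -3.85 turn 0.35 F [-0.2  0.6  0.3] w 85.7 t 3.0 tilt -0.0129
d [-7.   4.6 -9.1]
[0.0015, 0.0009, 0.0018, -0.07]
[0.0015, 0.0009, 0.0018, -0.07]
[0.0015, 0.0009, 0.0018, -0.07]
[0.0015, 0.0009, 0.0018, -0.07]
[0.0015, 0.0009, 0.0018, -0.07]
```

arm_command:
  commands: [0.0015, 0.001, 0.002, 0, 0.0015, 0.001, 0.002, 0, 0.0015, 0.001, 0.002, 0, 0.0015, 0.001, 0.002, 0, 0, 0, 0, 0]

```text
clock: 3.5
position: [416.4, -293.4, 11.6]
ee_rot: [0.034, 0.999, -0.007, 0.013]
contact_force: [0.1, -0.3, -0.1]
gripper_width: 85.7
```

```bash
python3 plan.py 414.5 -292.5 10 -3.5 5; python3 -c "
from h import *
from scipy.spatial.transform import Rotation as Ro
print(Ro.from_quat(arm.read_state()['ee_rot']).as_matrix().round(4))"
```

```text
pos [ 416.4 -293.4   11.6] yaw -3.89 turn 0.39 F [ 0.1 -0.3 -0.1] w 85.7 t 3.5 tilt -0.0138
d [-1.9  0.9 -1.6]
[0.0004, 0.0002, 0.0003, -0.08]
[0.0004, 0.0002, 0.0003, -0.08]
[0.0004, 0.0002, 0.0003, -0.08]
[0.0004, 0.0002, 0.0003, -0.08]
[0.0004, 0.0002, 0.0003, -0.08]
[[-0.9974  0.0678  0.0257]
 [ 0.0674  0.9976 -0.0156]
 [-0.0267 -0.0138 -0.9995]]
```

arm_command:
  commands: [0.0005, 0, 0, 0, 0.0005, 0, 0, 0, 0, 0, 0, 0, 0, 0, 0, 0, 0, 0, 0, 0]
  jaw: 0

```text
clock: 4.0
position: [416.2, -293.4, 12.7]
ee_rot: [0.033, 0.999, -0.008, 0.014]
contact_force: [-0.2, 0.2, 1.5]
gripper_width: 23.4
```

arm_command:
  commands: [0, 0, 0, 0, 0, 0, 0, 0, 0, 0, 0, 0, 0, 0, 0, 0, 0, 0, 0, 0]

```text
clock: 4.5
position: [416.2, -293.4, 12.7]
ee_rot: [0.034, 0.999, -0.008, 0.014]
contact_force: [-0.4, 0.4, 0.6]
gripper_width: 23.2
```

```bash
python3 plan.py 414.5 -292.5 70 -3.5 5
```

```text
pos [ 416.2 -293.4   12.7] yaw -3.85 turn 0.35 F [-0.4  0.4  0.6] w 23.2 t 4.5 tilt -0.0145
d [-1.7  0.9 57.3]
[0.0, -0.0, -0.0115, -0.07]
[0.0, -0.0, -0.0115, -0.07]
[0.0, -0.0, -0.0115, -0.07]
[0.0, -0.0, -0.0115, -0.07]
[0.0, -0.0, -0.0115, -0.07]
```

arm_command:
  commands: [0, 0, -0.01, 0, 0, 0, -0.01, 0, 0, 0, -0.01, 0, 0, 0, -0.01, 0, 0, 0, -0.009, 0]

```text
clock: 5.0
position: [413.4, -292.1, 64.4]
ee_rot: [0.034, 0.999, -0.007, 0.013]
contact_force: [0.2, -0.8, -0.9]
gripper_width: 23.6
```

```bash
python3 plan.py 414.5 -292.5 62 3 5;  python3 - <<'E'
from ov import *
p=arm.read_state()['position']
P=hook((p[0]+6,p[1],p[2]+10.3),np.radians(-3.85))
over(snap('side','s2'),'side',P,230,160,6,130,100,'o5')
over(snap('top','t2'),'top',P,240,160,5,120,110,'o6')
E
```

```text
pos [ 413.4 -292.1   64.4] yaw -3.89 turn 6.89 F [ 0.2 -0.8 -0.9] w 23.6 t 5.0 tilt -0.0133
d [ 1.1 -0.4 -2.4]
[-0.0002, -0.0001, 0.0005, -1.38]
[-0.0002, -0.0001, 0.0005, -1.38]
[-0.0002, -0.0001, 0.0005, -1.38]
[-0.0002, -0.0001, 0.0005, -1.38]
[-0.0002, -0.0001, 0.0005, -1.38]
```

View pics/o5.png

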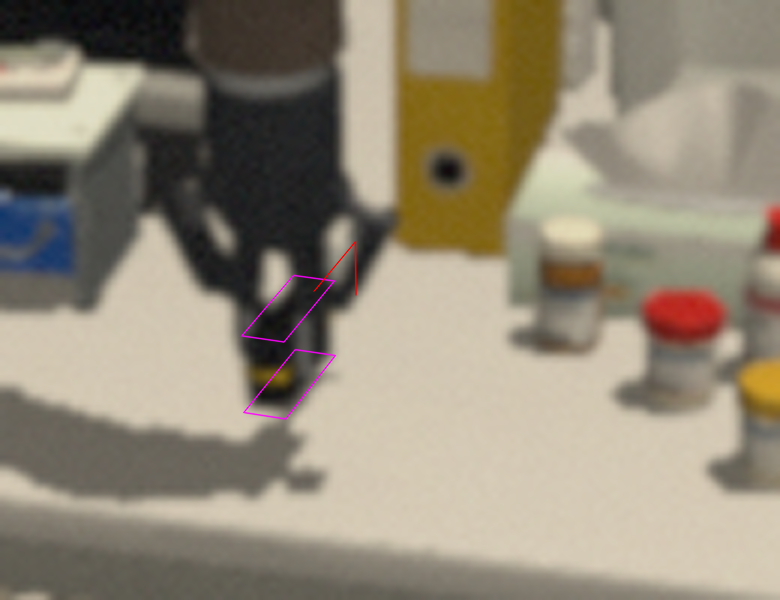

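View pics/o6.png

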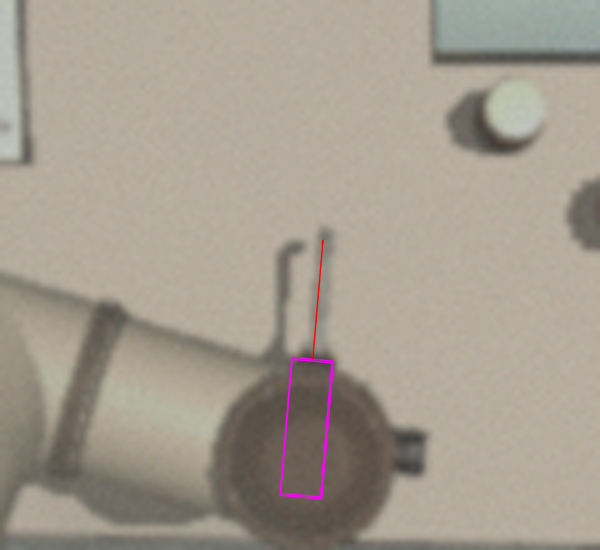

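```bash
python3 plan.py 402.3 -62.4 63 3 15
```

```text
pos [ 414.3 -292.5   65. ] yaw -3.87 turn 6.87 F [-0.2 -0.2 -1.3] w 23.8 t 5.1 tilt -0.0142
d [-12.  230.1  -2. ]
[0.0018, 0.0153, -0.0001, -0.46]
[0.0017, 0.0153, -0.0001, -0.46]
[0.0016, 0.0153, -0.0001, -0.46]
[0.0015, 0.0153, -0.0001, -0.46]
[0.0013, 0.0153, -0.0001, -0.46]
[0.0012, 0.0153, -0.0001, -0.46]
[0.0011, 0.0153, -0.0001, -0.46]
[0.001, 0.0153, -0.0001, -0.46]
[0.0009, 0.0153, -0.0001, -0.46]
[0.0007, 0.0153, -0.0001, -0.46]
[0.0006, 0.0153, -0.0001, -0.46]
[0.0005, 0.0154, -0.0001, -0.46]
[0.0004, 0.0154, -0.0001, -0.46]
[0.0002, 0.0154, -0.0001, -0.46]
[0.0001, 0.0154, -0.0001, -0.46]
```

arm_command:
  commands: [0.002, 0.014, 0, -0.5, 0.002, 0.014, 0, -0.5, 0.002, 0.014, 0, -0.5, 0.0015, 0.014, 0, -0.5, 0.0015, 0.014, 0, -0.5]

```text
clock: 5.6
position: [406.5, -217.4, 62.5]
ee_rot: [0.012, 1.0, -0.007, 0.012]
contact_force: [1.2, 0.9, -2.3]
gripper_width: 23.0
```

arm_command:
  commands: [0.001, 0.015, 0, -0.5, 0.001, 0.015, 0, -0.5, 0.001, 0.015, 0, -0.5, 0.001, 0.015, 0, -0.5, 0.001, 0.015, 0, -0.5]

```text
clock: 6.1
position: [397.3, -134.9, 59.1]
ee_rot: [-0.014, 1.0, -0.007, 0.009]
contact_force: [-0.3, -0.9, -1.0]
gripper_width: 23.2
```

```bash
python3 plan.py 402.3 -62.4 63 3 5
```

```text
pos [ 397.3 -134.9   59.1] yaw 1.57 turn 1.43 F [-0.3 -0.9 -1. ] w 23.2 t 6.1 tilt -0.0148
d [ 5.  72.5  3.9]
[-0.0014, 0.0144, -0.001, -0.29]
[-0.0015, 0.0144, -0.001, -0.29]
[-0.0016, 0.0144, -0.001, -0.29]
[-0.0016, 0.0144, -0.001, -0.29]
[-0.0017, 0.0144, -0.001, -0.29]
```

arm_command:
  commands: [-0.0015, 0.015, -0.001, -0.3, -0.0015, 0.015, -0.001, -0.3, -0.0015, 0.014, -0.001, -0.3, -0.0015, 0.012, -0.001, -0.3, -0.0015, 0.008, -0.001, 0]

```text
clock: 6.6
position: [397.0, -63.9, 61.5]
ee_rot: [-0.028, 1.0, -0.008, 0.005]
contact_force: [0.5, -0.0, -1.4]
gripper_width: 23.2
```

arm_command:
  commands: [0, 0, 0, 0, 0, 0, 0, 0, 0, 0, 0, 0, 0, 0, 0, 0, 0, 0, 0, 0]

```text
clock: 7.1
position: [395.8, -63.3, 61.0]
ee_rot: [-0.029, 1.0, -0.008, 0.004]
contact_force: [-0.3, -0.6, -2.5]
gripper_width: 23.1
```

```bash
python3 - <<'E'
from ov import *
from scipy.spatial.transform import Rotation as Ro
s=arm.read_state();p=s['position']
print(Ro.from_quat(s['ee_rot']).as_matrix().round(4))
F=fr((561,6),np.radians(3))
P=riser(F)+tray(F,33,-61.5,(255,255,255))+hook((p[0]+6,p[1],p[2]+10.3),np.radians(2.6))
over(snap('side','s3'),'side',P,160,145,6,130,100,'o7')
over(snap('top','t3'),'top',P,140,160,5,120,110,'o8')
E
python3 plan.py 402.3 -62.4 63 3 5
```

```text
[[-0.9983 -0.0582  0.0093]
 [-0.0583  0.9982 -0.0152]
 [-0.0084 -0.0157 -0.9998]]
pos [395.8 -63.3  61. ] yaw 3.34 turn -0.34 F [-0.   0.8 -2.1] w 23.2 t 7.2 tilt -0.0157
d [6.5 0.9 2. ]
[-0.0013, 0.0001, -0.0004, 0.07]
[-0.0013, 0.0001, -0.0004, 0.07]
[-0.0013, 0.0001, -0.0004, 0.07]
[-0.0013, 0.0001, -0.0004, 0.07]
[-0.0013, 0.0001, -0.0004, 0.07]
```

View pics/o7.png

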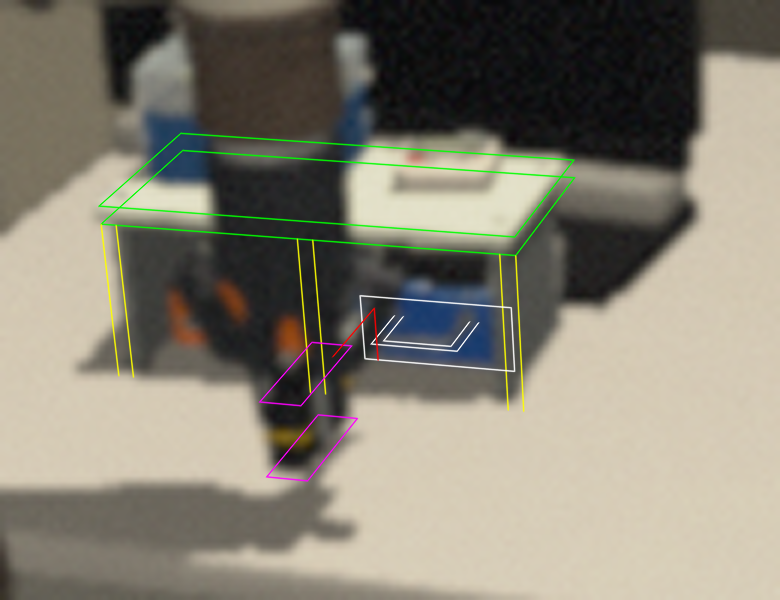

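View pics/o8.png

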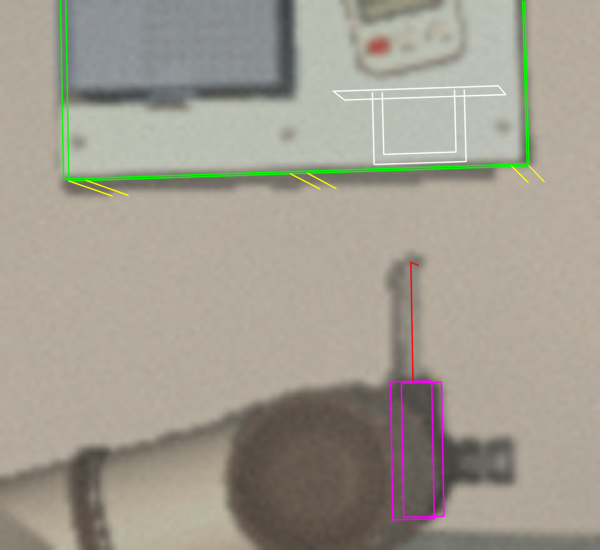

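```bash
python3 plan.py 482 -60 62 3 10
```

```text
pos [395.8 -63.3  61. ] yaw 3.34 turn -0.34 F [-0.   0.8 -2.1] w 23.2 t 7.2 tilt -0.0157
d [86.2  3.3  1. ]
[-0.0086, -0.0002, -0.0, 0.03]
[-0.0086, -0.0002, -0.0, 0.03]
[-0.0086, -0.0002, -0.0, 0.03]
[-0.0086, -0.0002, -0.0, 0.03]
[-0.0086, -0.0002, -0.0, 0.03]
[-0.0086, -0.0002, -0.0, 0.03]
[-0.0086, -0.0001, -0.0, 0.03]
[-0.0086, -0.0001, -0.0, 0.03]
[-0.0086, -0.0001, -0.0, 0.03]
[-0.0086, -0.0001, -0.0, 0.03]
```

arm_command:
  commands: [-0.008, 0, 0, 0, -0.008, 0, 0, 0, -0.008, 0, 0, 0, -0.008, 0, 0, 0, -0.008, 0, 0, 0]

```text
clock: 7.7
position: [439.0, -61.2, 61.3]
ee_rot: [-0.029, 1.0, -0.008, 0.005]
contact_force: [0.2, -0.3, -2.9]
gripper_width: 23.5
```

```bash
python3 plan.py 482 -60 62 3 5
```

```text
pos [439.  -61.2  61.3] yaw 3.3 turn -0.3 F [ 0.2 -0.3 -2.9] w 23.5 t 7.7 tilt -0.0158
d [43.   1.2  0.7]
[-0.0086, -0.0003, -0.0001, 0.06]
[-0.0086, -0.0002, -0.0001, 0.06]
[-0.0086, -0.0002, -0.0001, 0.06]
[-0.0086, -0.0002, -0.0001, 0.06]
[-0.0086, -0.0002, -0.0001, 0.06]
```

arm_command:
  commands: [-0.008, 0, 0, 0, -0.008, 0, 0, 0, -0.008, 0, 0, 0, -0.008, 0, 0, 0, -0.006, 0, 0, 0]

```text
clock: 8.2
position: [481.1, -58.8, 61.3]
ee_rot: [-0.029, 1.0, -0.008, 0.005]
contact_force: [-0.3, 0.3, -1.4]
gripper_width: 23.4
```

arm_command:
  commands: [0, 0, 0, 0, 0, 0, 0, 0, 0, 0, 0, 0, 0, 0, 0, 0, 0, 0, 0, 0]

```text
clock: 8.7
position: [480.8, -58.8, 61.1]
ee_rot: [-0.029, 1.0, -0.008, 0.004]
contact_force: [0.3, -0.3, -0.9]
gripper_width: 23.2
```

```bash
python3 plan.py 482 -60 62 3 5
python3 - <<'E'
from ov import *
s=arm.read_state();p=s['position']
F=fr((561,6),np.radians(3))
P=tray(F,33,-61.5,(255,255,255))+hook((p[0]+6,p[1],p[2]+10.3),np.radians(3))[2:]
im=snap('side','s4')
over(im,'side',P,190,165,8,70,60,'o9')
over(im,'side',[],190,165,8,70,60,'o9b')
over(snap('top','t4'),'top',P+riser(F),140,160,5,120,110,'o10')
E
```

```text
pos [480.8 -58.8  61.1] yaw 3.27 turn -0.27 F [ 0.3 -0.3 -0.9] w 23.2 t 8.7 tilt -0.0158
d [ 1.2 -1.2  0.9]
[-0.0002, -0.0003, -0.0002, 0.05]
[-0.0002, -0.0002, -0.0002, 0.05]
[-0.0002, -0.0002, -0.0002, 0.05]
[-0.0002, -0.0002, -0.0002, 0.05]
[-0.0002, -0.0002, -0.0002, 0.05]
```

View pics/o9.png

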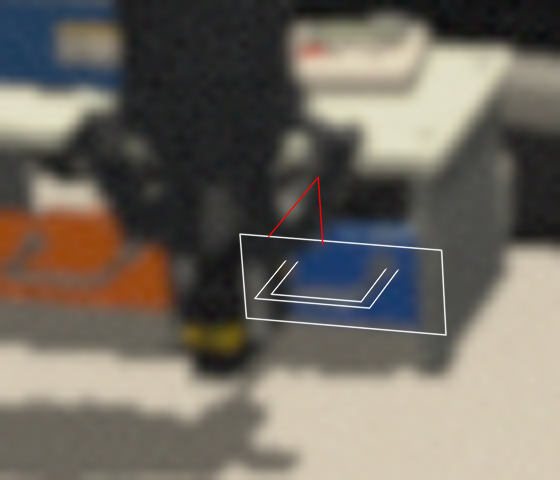

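View pics/o9b.png

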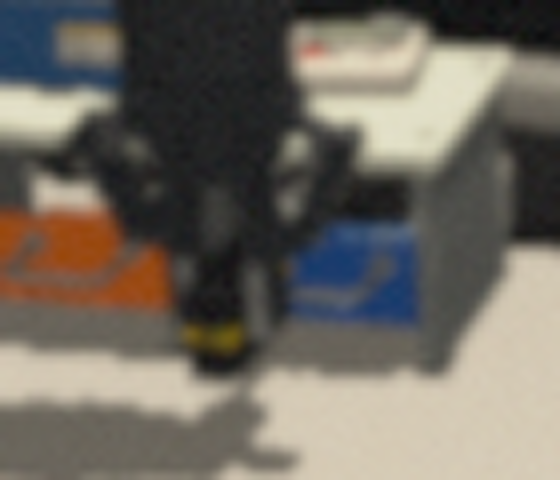

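View pics/o10.png

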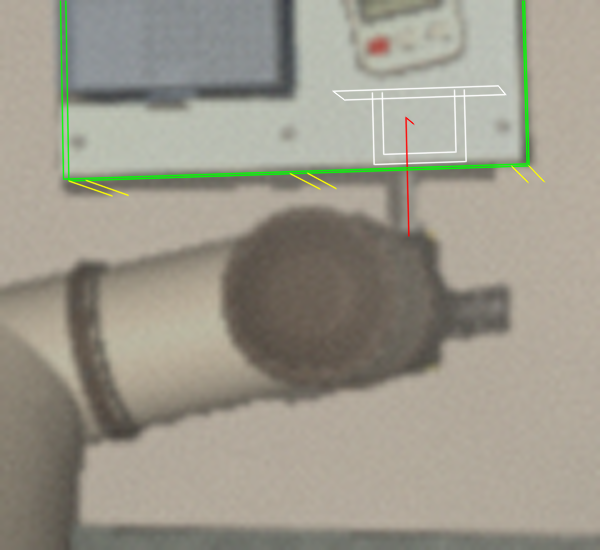

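arm_command:
  commands: [0, 0, 0.006, 0, 0, 0, 0.006, 0, 0, 0, 0.006, 0, 0, 0, 0.006, 0, 0, 0, 0, 0]

```text
clock: 9.3
position: [480.6, -59.2, 34.7]
ee_rot: [-0.029, 1.0, -0.008, 0.004]
contact_force: [-0.2, 0.3, -1.1]
gripper_width: 23.1
```

```bash
python3 plan.py 481 -59 23 3 5
```

```text
pos [480.6 -59.2  34.7] yaw 3.28 turn -0.28 F [-0.2  0.3 -1.1] w 23.1 t 9.3 tilt -0.0159
d [  0.4   0.2 -11.7]
[-0.0001, 0.0001, 0.0023, 0.06]
[-0.0001, 0.0001, 0.0023, 0.06]
[-0.0001, 0.0001, 0.0023, 0.06]
[-0.0001, 0.0001, 0.0023, 0.06]
[-0.0001, 0.0001, 0.0023, 0.06]
```

arm_command:
  commands: [0, 0, 0.004, 0, 0, 0, 0.004, 0, 0, 0, 0.004, 0, 0, 0, 0, 0, 0, 0, 0, 0]

```text
clock: 9.8
position: [480.9, -59.5, 21.4]
ee_rot: [-0.029, 1.0, -0.008, 0.003]
contact_force: [-0.3, -0.6, -1.8]
gripper_width: 23.4
```

```bash
python3 - <<'E'
from ov import *
im=snap('side','s5');over(im,'side',[],190,165,8,70,60,'o11')
E
python3 plan.py 409 -63 22 3 15
```

```text
pos [480.8 -59.5  21.4] yaw 3.28 turn -0.28 F [ 0.1  0.4 -1.6] w 23.4 t 9.85 tilt -0.016
d [-71.8  -3.5   0.6]
[0.0048, 0.0, -0.0001, 0.02]
[0.0048, 0.0, -0.0001, 0.02]
[0.0048, 0.0, -0.0001, 0.02]
[0.0048, 0.0, -0.0001, 0.02]
[0.0048, 0.0, -0.0001, 0.02]
[0.0048, 0.0, -0.0001, 0.02]
[0.0048, 0.0, -0.0001, 0.02]
[0.0048, 0.0, -0.0001, 0.02]
[0.0048, 0.0, -0.0001, 0.02]
[0.0048, 0.0, -0.0001, 0.02]
[0.0048, 0.0, -0.0001, 0.02]
[0.0048, 0.0, -0.0001, 0.02]
[0.0048, 0.0, -0.0001, 0.02]
[0.0048, 0.0, -0.0001, 0.02]
[0.0048, 0.0, -0.0001, 0.02]
```

View pics/o11.png

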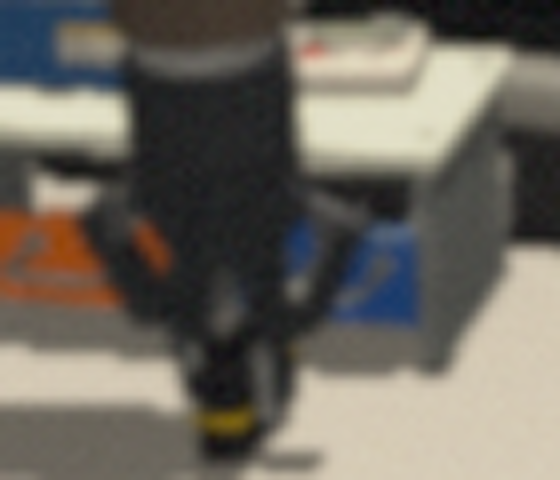

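arm_command:
  commands: [0.004, 0, 0, 0, 0.004, 0, 0, 0, 0.004, 0, 0, 0, 0.004, 0, 0, 0, 0.004, 0, 0, 0]

```text
clock: 10.35
position: [461.6, -60.2, 22.2]
ee_rot: [-0.029, 1.0, -0.008, 0.006]
contact_force: [1.9, 1.4, -3.3]
gripper_width: 22.9
```

arm_command:
  commands: [0.004, 0, 0, 0, 0.004, 0, 0, 0, 0.004, 0, 0, 0, 0.004, 0, 0, 0, 0.004, 0, 0, 0]

```text
clock: 10.85
position: [440.4, -61.3, 22.3]
ee_rot: [-0.029, 1.0, -0.007, 0.007]
contact_force: [0.9, 0.0, -2.5]
gripper_width: 23.4
```

```bash
python3 - <<'E'
from ov import *
im=snap('side','s6');over(im,'side',[],190,165,8,70,60,'o12')
E
python3 plan.py 407 -63 22 3 10
```

```text
pos [439.4 -61.5  22.2] yaw 3.32 turn -0.32 F [ 0.6  0.5 -0.9] w 23.0 t 10.9 tilt -0.0153
d [-32.4  -1.5  -0.2]
[0.0032, 0.0, -0.0, 0.03]
[0.0032, 0.0, -0.0, 0.03]
[0.0032, 0.0, -0.0, 0.03]
[0.0032, 0.0, -0.0, 0.03]
[0.0032, 0.0, -0.0, 0.03]
[0.0032, 0.0, -0.0, 0.03]
[0.0032, 0.0, -0.0, 0.03]
[0.0032, 0.0, -0.0, 0.03]
[0.0032, 0.0, -0.0, 0.03]
[0.0032, 0.0, -0.0, 0.03]
```

View pics/o12.png

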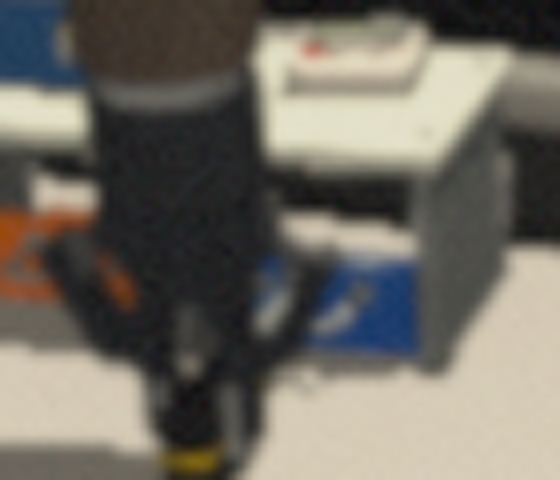

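arm_command:
  commands: [0.004, 0, 0, 0, 0.004, 0, 0, 0, 0.004, 0, 0, 0, 0.004, 0, 0, 0, 0.004, 0, 0, 0]

```text
clock: 11.4
position: [419.3, -62.5, 22.3]
ee_rot: [-0.029, 1.0, -0.007, 0.008]
contact_force: [1.8, 0.3, -1.7]
gripper_width: 23.1
```

arm_command:
  commands: [0.004, 0, 0, 0, 0.003, 0, 0, 0, 0.002, 0, 0, 0, 0, 0, 0, 0, 0, 0, 0, 0]

```text
clock: 11.9
position: [408.8, -63.1, 22.3]
ee_rot: [-0.029, 1.0, -0.007, 0.008]
contact_force: [1.7, -0.8, -1.6]
gripper_width: 22.9
```

```bash
python3 plan.py 407 -63 22 3 5
python3 - <<'E'
from ov import *
F=fr((561,6),np.radians(3))
s=arm.read_state();p=s['position']
im=snap('side','s7');over(im,'side',[],190,165,8,70,60,'o13')
im=snap('top','t7');over(im,'top',tray(F,-26,-59,(255,255,255))[1:],170,170,8,90,70,'o14');over(im,'top',[],170,170,8,90,70,'o14b')
E
```

```text
pos [408.8 -63.1  22.3] yaw 3.35 turn -0.35 F [ 1.7 -0.8 -1.6] w 22.9 t 11.9 tilt -0.0151
d [-1.8  0.1 -0.3]
[0.0004, 0.0001, 0.0001, 0.07]
[0.0004, 0.0, 0.0001, 0.07]
[0.0004, 0.0, 0.0001, 0.07]
[0.0004, 0.0, 0.0001, 0.07]
[0.0004, 0.0, 0.0001, 0.07]
```

View pics/o13.png

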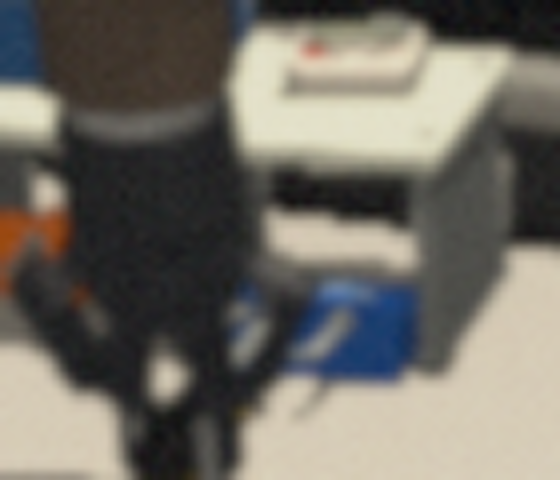

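View pics/o14.png

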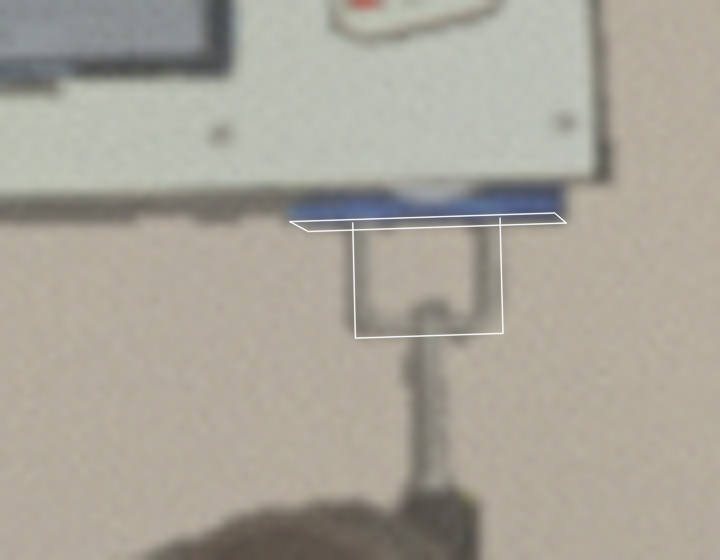

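View pics/o14b.png

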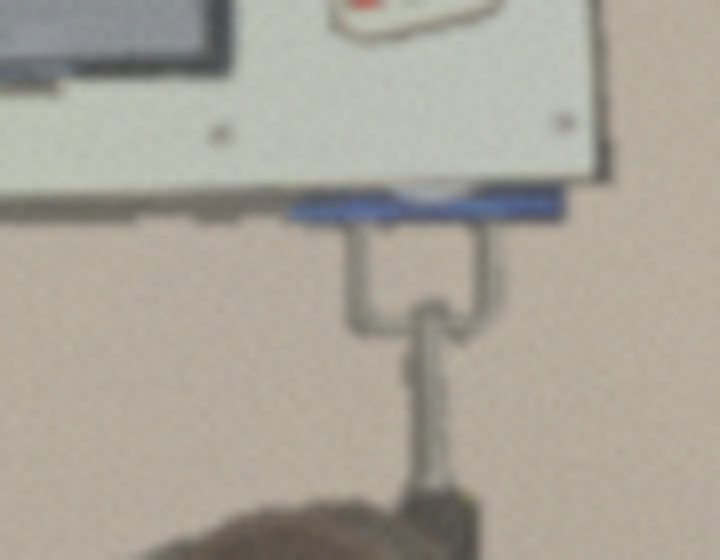

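arm_command:
  commands: [0.003, 0, 0, 0, 0.003, 0, 0, 0, 0.001, 0, 0, 0, 0, 0, 0, 0, 0, 0, 0, 0]

```text
clock: 12.5
position: [401.9, -63.4, 22.2]
ee_rot: [-0.029, 1.0, -0.007, 0.008]
contact_force: [1.4, -0.7, -1.3]
gripper_width: 23.4
```

```bash
python3 plan.py 407 -63 22 3 5
python3 - <<'E'
from ov import *
F=fr((561,6),np.radians(3))
im=snap('top','t8');over(im,'top',tray(F,-31,-57,(255,255,255))[1:],170,170,8,90,70,'o15')
E
```

```text
pos [401.9 -63.4  22.2] yaw 3.36 turn -0.36 F [ 1.4 -0.7 -1.3] w 23.4 t 12.5 tilt -0.0149
d [ 5.1  0.4 -0.2]
[-0.001, 0.0, 0.0001, 0.07]
[-0.001, 0.0, 0.0001, 0.07]
[-0.001, 0.0, 0.0001, 0.07]
[-0.001, 0.0, 0.0001, 0.07]
[-0.001, 0.0, 0.0001, 0.07]
```

View pics/o15.png

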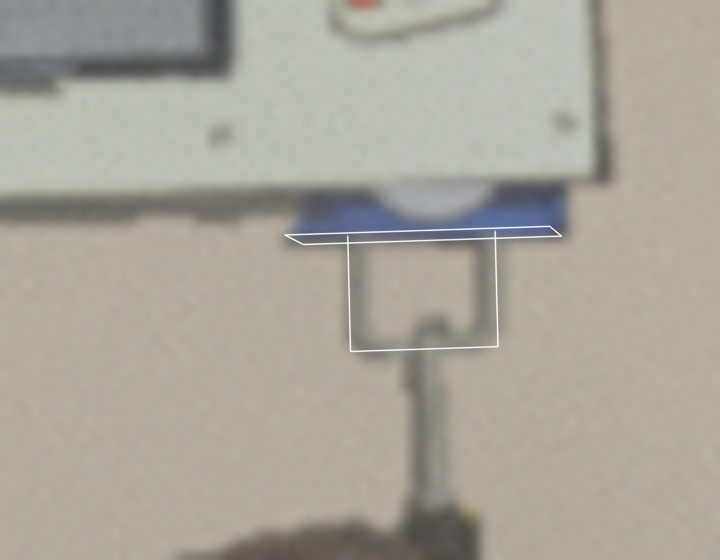

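arm_command:
  commands: [-0.003, 0, 0, 0, -0.003, 0, 0, 0, 0, 0, -0.003, 0, 0, 0, -0.005, 0, 0, 0, -0.007, 0]

```text
clock: 13.05
position: [404.7, -63.8, 36.7]
ee_rot: [-0.029, 1.0, -0.008, 0.004]
contact_force: [-0.4, 0.8, -1.5]
gripper_width: 23.1
```

arm_command:
  commands: [0, 0, -0.009, 0, 0, 0, -0.009, 0, 0, 0, -0.009, 0, 0, 0, -0.009, 0, 0, 0, -0.007, 0]

```text
clock: 13.55
position: [403.3, -63.2, 83.9]
ee_rot: [-0.028, 1.0, -0.008, 0.004]
contact_force: [-0.7, 0.5, -2.4]
gripper_width: 23.7
```

```bash
python3 plan.py 414 -280 80 -3 15
python3 - <<'E'
from ov import *
F=fr((561,6),np.radians(3))
im=snap('top','t9');over(im,'top',tray(F,-31,-57,(255,255,255))[1:],170,170,8,90,70,'o16')
im=snap('side','s9');over(im,'side',[],170,150,7,100,85,'o17')
E
```

```text
pos [403.3 -63.2  83.9] yaw 3.25 turn -6.25 F [-0.7  0.5 -2.4] w 23.7 t 13.55 tilt -0.0158
d [  10.7 -216.8   -3.9]
[0.0001, -0.0145, 0.0005, 0.42]
[0.0, -0.0145, 0.0005, 0.42]
[-0.0001, -0.0145, 0.0005, 0.42]
[-0.0002, -0.0145, 0.0005, 0.42]
[-0.0003, -0.0145, 0.0005, 0.42]
[-0.0004, -0.0145, 0.0005, 0.42]
[-0.0005, -0.0145, 0.0005, 0.42]
[-0.0006, -0.0144, 0.0005, 0.42]
[-0.0007, -0.0144, 0.0005, 0.42]
[-0.0008, -0.0144, 0.0005, 0.42]
[-0.0009, -0.0144, 0.0005, 0.42]
[-0.001, -0.0144, 0.0005, 0.42]
[-0.0011, -0.0144, 0.0005, 0.42]
[-0.0013, -0.0144, 0.0005, 0.42]
[-0.0014, -0.0144, 0.0005, 0.42]
```

View pics/o16.png

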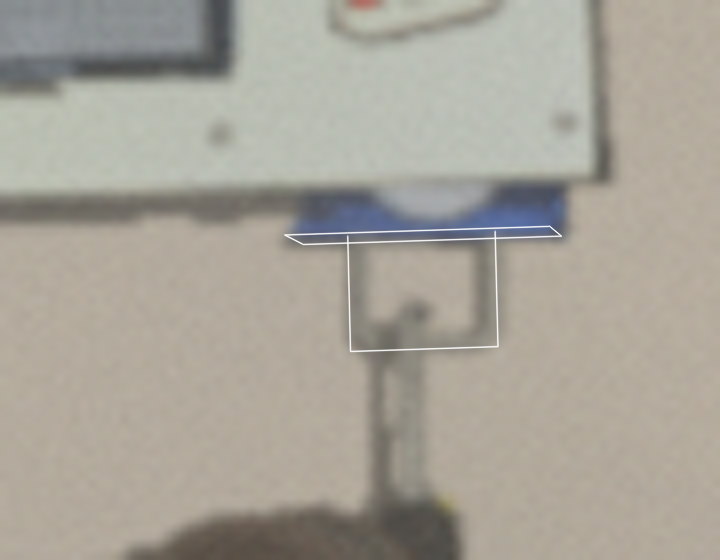

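View pics/o17.png

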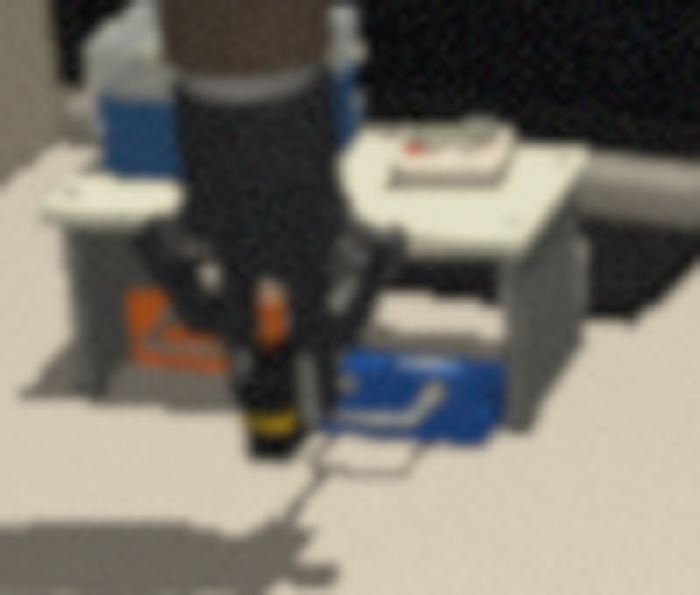

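arm_command:
  commands: [0, -0.012, 0, 0.4, 0, -0.014, 0, 0.4, 0, -0.014, 0, 0.4, 0, -0.014, 0, 0.4, 0, -0.014, 0, 0.4]

```text
clock: 14.15
position: [405.6, -132.0, 84.5]
ee_rot: [-0.012, 1.0, -0.007, 0.004]
contact_force: [0.8, 0.6, -0.5]
gripper_width: 22.8
```

arm_command:
  commands: [-0.0005, -0.014, 0, 0.4, -0.0005, -0.014, 0, 0.4, -0.0005, -0.014, 0, 0.4, -0.0005, -0.014, 0, 0.4, -0.0005, -0.014, 0, 0.4]

```text
clock: 14.65
position: [406.3, -204.6, 83.4]
ee_rot: [0.007, 1.0, -0.007, 0.001]
contact_force: [0.3, 0.3, -1.3]
gripper_width: 23.0
```

arm_command:
  commands: [-0.001, -0.012, 0, 0.4, -0.001, -0.012, 0, 0.4, -0.001, -0.01, 0, 0.4, -0.001, -0.008, 0, 0, -0.001, -0.004, 0, 0]

```text
clock: 15.15
position: [409.4, -254.4, 82.8]
ee_rot: [0.019, 1.0, -0.006, -0.0]
contact_force: [-0.2, 0.0, -1.4]
gripper_width: 23.3
```

arm_command:
  commands: [0, 0, 0, 0, 0, 0, 0, 0, 0, 0, 0, 0, 0, 0, 0, 0, 0, 0, 0, 0]

```text
clock: 15.65
position: [409.3, -254.0, 82.8]
ee_rot: [0.018, 1.0, -0.006, -0.0]
contact_force: [-0.3, 0.5, -1.3]
gripper_width: 23.4
```

```bash
python3 plan.py 414 -280 20 -3 10; python3 -c "
from h import *
from scipy.spatial.transform import Rotation as Ro
print(Ro.from_quat(arm.read_state()['ee_rot']).as_matrix().round(4))"
```

```text
pos [ 409.3 -254.    82.8] yaw -2.11 turn -0.89 F [-0.3  0.5 -1.3] w 23.4 t 15.65 tilt -0.0123
d [  4.7 -26.  -62.8]
[-0.0006, -0.0025, 0.0063, 0.09]
[-0.0006, -0.0025, 0.0063, 0.09]
[-0.0006, -0.0025, 0.0063, 0.09]
[-0.0006, -0.0025, 0.0063, 0.09]
[-0.0006, -0.0025, 0.0063, 0.09]
[-0.0006, -0.0025, 0.0063, 0.09]
[-0.0006, -0.0025, 0.0063, 0.09]
[-0.0006, -0.0025, 0.0063, 0.09]
[-0.0006, -0.0025, 0.0063, 0.09]
[-0.0006, -0.0025, 0.0063, 0.09]
[[-9.993e-01  3.680e-02 -9.000e-04]
 [ 3.680e-02  9.992e-01 -1.220e-02]
 [ 5.000e-04 -1.230e-02 -9.999e-01]]
```

arm_command:
  commands: [0, -0.004, 0.011, 0, 0, -0.004, 0.011, 0, 0, -0.004, 0.011, 0, 0, -0.004, 0.01, 0, 0, 0, 0.005, 0]

```text
clock: 16.15
position: [408.7, -271.7, 30.9]
ee_rot: [0.018, 1.0, -0.006, -0.0]
contact_force: [-0.5, -0.0, -0.6]
gripper_width: 23.3
```

arm_command:
  commands: [0, 0, 0.002, 0, 0, 0, 0, 0, 0, 0, 0, 0, 0, 0, 0, 0, 0, 0, 0, 0]

```text
clock: 16.65
position: [408.5, -271.8, 27.8]
ee_rot: [0.018, 1.0, -0.006, -0.001]
contact_force: [0.1, 1.1, -1.6]
gripper_width: 23.1
```

```bash
python3 plan.py 414 -275 13 -3 5; python3 -c "
from h import *
from scipy.spatial.transform import Rotation as Ro
print(Ro.from_quat(arm.read_state()['ee_rot']).as_matrix().round(4))"
```

```text
pos [ 408.5 -271.8   27.8] yaw -2.07 turn -0.93 F [ 0.1  1.1 -1.6] w 23.1 t 16.65 tilt -0.012
d [  5.5  -3.2 -14.8]
[-0.0011, -0.0006, 0.003, 0.19]
[-0.0011, -0.0006, 0.003, 0.19]
[-0.0011, -0.0006, 0.003, 0.19]
[-0.0011, -0.0005, 0.003, 0.19]
[-0.0011, -0.0005, 0.003, 0.19]
[[-0.9993  0.0361 -0.0023]
 [ 0.0362  0.9993 -0.0119]
 [ 0.0019 -0.012  -0.9999]]
```

arm_command:
  commands: [0, 0, 0.004, 0, 0, 0, 0.004, 0, 0, 0, 0.003, 0, 0, 0, 0, 0, 0, 0, 0, 0]

```text
clock: 17.15
position: [408.9, -271.9, 16.4]
ee_rot: [0.018, 1.0, -0.006, -0.0]
contact_force: [0.5, 0.7, -0.9]
gripper_width: 23.4
```

arm_command:
  commands: [0, 0, 0.001, 0, 0, 0, 0.001, 0, 0, 0, 0.001, 0, 0, 0, 0, 0, 0, 0, 0, 0]

```text
clock: 17.65
position: [409.1, -272.1, 14.1]
ee_rot: [0.018, 1.0, -0.006, 0.0]
contact_force: [0.3, -0.9, -1.0]
gripper_width: 23.6
```

arm_command:
  commands: [0, 0, 0.001, 0, 0, 0, 0.001, 0, 0, 0, 0, 0, 0, 0, 0, 0, 0, 0, 0, 0]

```text
clock: 18.15
position: [409.4, -272.3, 13.9]
ee_rot: [0.017, 1.0, -0.007, 0.001]
contact_force: [-0.2, 0.4, -0.4]
gripper_width: 23.3
```

arm_command:
  commands: [0, 0, 0.001, 0, 0, 0, 0.001, 0, 0, 0, 0, 0, 0, 0, 0, 0, 0, 0, 0, 0]

```text
clock: 18.65
position: [409.5, -272.5, 13.8]
ee_rot: [0.016, 1.0, -0.007, 0.001]
contact_force: [-0.2, 1.5, 1.6]
gripper_width: 23.6
```

```bash
python3 -c "
from h import *
from scipy.spatial.transform import Rotation as Ro
s=arm.read_state();print(Ro.from_quat(s['ee_rot']).as_matrix().round(4),s['contact_force'],s['wrist_torque'])"
```

```text
[[-0.9995  0.0328  0.0016]
 [ 0.0328  0.9994 -0.0142]
 [-0.0021 -0.0141 -0.9999]] [-0.2207707   1.45739823  1.63644547] [ 0.20864814  0.12819722 -0.03998068]
```

Touching lightly; release with the jaw opening gently, then go up.

arm_command:
  commands: [0, 0, 0, 0, 0, 0, 0, 0, 0, 0, 0, 0, 0, 0, 0, 0, 0, 0, 0, 0]
  jaw: 0.45

```text
clock: 19.15
position: [409.8, -272.7, 13.2]
ee_rot: [0.016, 1.0, -0.007, 0.001]
contact_force: [-0.4, 0.4, -0.0]
gripper_width: 38.7
```

arm_command:
  commands: [0, 0, 0, 0, 0, 0, 0, 0, 0, 0, 0, 0, 0, 0, 0, 0, 0, 0, 0, 0]
  jaw: 0.8

```text
clock: 19.65
position: [409.9, -272.7, 13.2]
ee_rot: [0.016, 1.0, -0.007, 0.001]
contact_force: [0.2, -0.6, -0.9]
gripper_width: 68.0
```

arm_command:
  commands: [0, 0, -0.005, 0, 0, 0, -0.01, 0, 0, 0, -0.015, 0, 0, 0, -0.02, 0, 0, 0, -0.025, 0]

```text
clock: 20.15
position: [407.5, -270.9, 89.9]
ee_rot: [0.017, 1.0, -0.006, -0.003]
contact_force: [0.0, 0.3, 0.4]
gripper_width: 68.6
```

arm_command:
  commands: [0, 0, -0.025, 0, 0, -0.025, -0.02, 0, 0, -0.025, -0.02, 0, 0, -0.025, 0, 0, 0, -0.025, 0, 0]

```text
clock: 20.65
position: [406.6, -371.6, 169.3]
ee_rot: [0.013, 1.0, -0.009, 0.004]
contact_force: [0.9, 0.2, 0.4]
gripper_width: 68.4
```

arm_command:
  commands: [0, -0.03, 0, 0, 0, -0.03, 0, 0, 0, -0.025, 0, 0, 0, -0.015, 0, 0, 0, 0, 0, 0]

```text
clock: 21.15
position: [402.9, -478.1, 177.1]
ee_rot: [0.015, 1.0, -0.011, 0.007]
contact_force: [-0.0, -0.0, -0.5]
gripper_width: 67.8
```

Run:
```python
from ov import *
F=fr((561,6),np.radians(3))
s=arm.read_state();print(s['position'],s['clock'],s['contact_force'])
im=snap('top','tA');over(im,'top',tray(F,-31,-57,(255,255,255))[1:],140,140,4,190,135,'o18')
im=snap('side','sA');over(im,'side',[],160,145,5,150,110,'o19')
```

```text
[ 402.87684487 -478.11479772  177.12269233] 21.15 [-0.0086173  -0.01918739 -0.47263059]
```

View pics/o18.png

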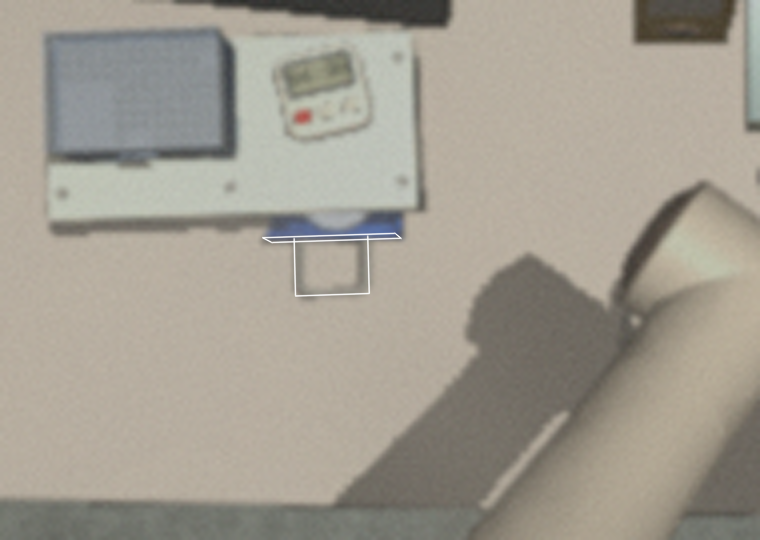

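View pics/o19.png

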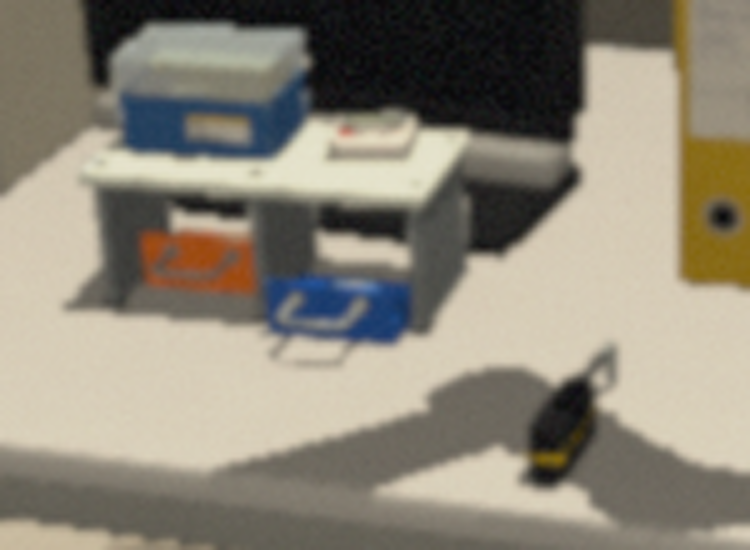

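```bash
python3 -c "
from bench import arm
print(arm.job_done())"
```

```text
the job is handed in; nothing more can be done
None
```

I drew the blue tray out by its loop with the nearer of the two hooks, stood the hook back on the worktop and handed the job in at about 21 s of the 54 s allowed.

**Tray:** In the last pictures, the front wall stands about 9 mm ahead of the shelf edge with the whole loop in front of it. About 65 of the tray's 74 mm is still under the shelf. The tray did not move when I lifted the hook out.

**Hook:** In the last side picture it stands upright, about 150 mm to the right of the tray, near where it started. The top view of it was hidden by the arm, so that check rests on the side picture alone.

**Rest of the scene:** The orange tray looks unmoved in the side picture. Measured wrist force stayed within about 4 N throughout, with no sign of a bump on the shelf, and the gripper was clear of everything at hand-in.

**Checks that disagreed:**
- The side camera put the outlines 1 to 3 pixels off my model of the shelf and hook. I relied on the top view and the loop itself.
- The tool tilted by up to about 1.5° during the moves, so the hook touched down slightly nose-low. It settled upright when released.

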